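# Put the eraser away and walk the sticky shutter shut

### The arm

A 7-joint arm with a two-finger parallel gripper is mounted at the origin on a cart in front of the work surface, level with it; the furniture and walls round the work are solid. World frame = base frame: x ahead of the robot, y to its left, z up, the work surface at z = 0. Lengths are in m, angles in rad, forces in N, time in s.
With the tool pointing down it reaches from about 0.4 to 0.9 m from the base axis. Payload 5.6 kg.
Tool frame: the origin (TCP) lies at the very end of the fingers, on their centre line; the grasp point (between the pads) lies 19 mm behind it; z points along the fingers, y is the line along which they close (so a half turn about z gives the same grasp; the last joint's range is limited). The gripper opens to 92 mm and grips with 3 to 60 N. Pads are 20 mm wide; open, the fingers measure 128 mm over their backs; the gripper's body (75 mm by 189 mm) begins 69 mm behind the grasp point.
Start: joints at [1.241, 0.468, -0.012, 1.603, 0.006, 1.071, -0.056], TCP at [0.184, -0.623, 0.215] pointing down, gripper open.
Joint ranges: [-2.53, 2.53], [-0.31, 2.02], [-1.57, 1.55], [0.28, 2.44], [-1.29, 4.43], [0.15, 1.84], [-2.92, 2.92]. Speed limits (rad/s): [2.57, 2.57, 3.14, 3.14, 3.14, 3.14, 3.14].

### API

Orientations are given as [roll, pitch, yaw] about the fixed x, y, z axes, in that order (R = Rz(yaw) Ry(pitch) Rx(roll)).
In Python, from station import robot gives the robot as it stands.
- The arm moves only by the shell command python3 steer.py 'ROWS'. ROWS is a JSON list that holds a single list of rows (three levels of brackets), with 1 to 8 rows, each of 7 numbers: a rotation vector rx, ry, rz in rad, then dx, dy, dz in m, then the finger opening in m; each row is the pose to reach, as a shift and turn from the pose commanded when the command began, along the tool's axes at that moment; what a row does not reach only later rows make up. A row lasts 1/8 s, in which the tool goes at most 0.0625 m and 0.188 rad, less where a joint would pass 70% of its speed; a pose out of reach is approached as far as the arm can. The fingers move at their own pace and stop on an object; the grip force is fixed at half the most. Time passes only in rows, so rows that do not move let the fingers close. It prints the time, the measured TCP pose, the force, the opening and the grip force at its end. Input that does not fit is refused with a message, and nothing moves.
- robot.observe(): the state, without advancing time (a new reading comes with each control period).
- robot.read_camera(name): name is "scene" or "top" or "wrist"; returns a dict with "pixels" (480x640x3 uint8, red, green, blue), "vfov" (degrees; the focal length in pixels is half the picture's height over the tangent of half this angle, whatever the lens; pixels are square), "cx", "cy" (the principal point, pixels), "world_to_cam" (4x4, takes a point from world to camera coordinates). Camera axes: x right, y down, z forward; pixel columns grow to the right and rows downward; lengths in m; the calibration is good to about 2 mm. A picture is of the moment at which its call begins. There is no depth.
- robot.close_job(): hands the job in; it is judged then, once.
The state is a dict: "time_s": time; "joint_pos": joint angles; "qvel": joint speeds; "joint_torque": joint torques, N m; "tool_pos": TCP position; "tool_rot": TCP orientation; "ft_force": force on the tool from outside, world axes, zero at the start; "moment": the same for the moment, N m; "width": finger opening in m; "finger_force": force on a finger pad.
Only numpy, scipy, OpenCV 4.12 (cv2) and the standard library are available. Lean on these libraries where they do the work, as an engineer would, in place of code of your own. Each camera call takes 0.05 s, during which the arm holds its last target. There are 200 camera calls.

### The job

Put the white eraser into the open bay of the desk organiser. Then close the organiser's shutter: it sticks and binds when one end runs ahead, so walk it along with short pushes at its two tabs in turn, never with more than about 20 N, and finish with a press of about 12 N so that it seats on the rubber strip at the far wall, square at both ends. Leave the memory stick in the tray and the pencil sharpener where they are.

Things in the scene. Friction and masses are not known exactly. Their poses are not given: they have to be found in the camera images.
- organiser: Grey desk organiser fixed to the desk, 190 (x) x 260 (y) x 66 mm; origin: centre of its underside. x points to its far side (the way the shutter closes), y left, z up. Near half: shallow tray, x -95 to -2, |y| < 64 mm, rim 66 mm high, the shutter slides under it; open lanes beside it let fingers get behind the tabs. Outer walls 56 mm high; lips over the shutter's ends from |y| = 110 mm out.
- bay (a point): Centre of the floor of the bay in the organiser's far half, at (45, 0, 6) mm in its frame, axes alike. The bay is open above where the shutter does not cover it; inside x -4 to 87, y -108 to 108 mm in the organiser's frame, floor 6 mm above the desk. Lay the eraser between the shutter's far edge and the far wall.
- shutter: Wooden shutter, loose in rails: plate 100 (x) x 226 (y) x 6 mm, origin at the centre of its underside, 44 mm above the desk; x points the closing way. Starts 38 to 62 mm short of home. Home: far edge on the strip, origin at x = 16 to 32 mm in the organiser's frame. Needs 1 to 5 N to slide; guided by shoes only 56 mm long with 3.2 mm play, so an end can lead by 12 to 17 mm before it binds hard.
- left_tab (a point): Middle of the near (pushed) face of the shutter's left tab, an upright wooden tab 8 (x) x 30 (y) x 26 mm high on the plate, top 76 mm above the desk. The point is 63 mm above the desk, at (6, 88, 19) mm in the shutter's frame; when home at (22 to 38, 88, 63) mm in the organiser's.
- right_tab (a point): The same point of the right tab, at (6, -88, 19) mm in the shutter's frame; at home at (22 to 38, -88, 63) mm in the organiser's.
- eraser: White block eraser, 26 (x) x 42 (y) x 12 mm, 15 g, lying flat on the desk to the left of the organiser; origin at the centre of its underside.
- usb: Black memory stick, 16 x 47 x 8 mm, lying in the organiser's tray; origin at the centre of its underside. To be left alone.
- sharp: Small grey pencil sharpener, 24 x 27 x 15 mm, on the desk near its front edge, left of the organiser; origin at the centre of its underside. To be left alone.
- seal: Holder of the black rubber strip (226 mm along y, 10 mm high, 43 to 53 mm above the desk) on the inside of the far wall, which stops the shutter's far edge. Origin fixed at (86, 0, 43) mm in the organiser's frame. The strip was set by hand and differs each time: its near face lies anywhere from x = 66 to 82 mm in the organiser's frame; find it by feel. It does not give.

How it is judged:
On the way, in this order (a step that is already met when the one before it is completed fails the run):
1. the eraser lies in the bay, released (x of eraser in the frame of organiser between 0 and 0.087 m and y of eraser in the frame of organiser between -0.108 and 0.108 m and height (world z) of eraser below 0.035 m and contact force between the fingers and eraser below 0.1 N and linear speed of eraser below 0.02 m/s), for 0.2 s.
2. the shutter is pressed onto the strip with 5 N or more while square (x of each of left_tab, right_tab in the frame of organiser above 0.019 m and angle between the x axis of shutter and the x axis of organiser, either way round below 0.02 rad and contact force between shutter and seal above 5 N), for 0.1 s.
At the end, for the whole second after the job is handed in: The eraser lies in the bay under the shutter, and the shutter is at rest, square to the organiser within 0.02 rad (its two ends within 3.5 mm of each other), both tabs at x = 19 mm or more in the organiser's frame (x of each of left_tab, right_tab in the frame of organiser above 0.019 m and angle between the x axis of shutter and the x axis of organiser, either way round below 0.02 rad and angle between shutter's own z axis and vertical below 0.06 rad and linear speed of shutter below 0.01 m/s and x of eraser in the frame of organiser between 0 and 0.087 m and y of eraser in the frame of organiser between -0.108 and 0.108 m and height (world z) of eraser below 0.035 m); the robot touches nothing.
It fails at once if the shutter is forced: the robot presses on it with more than 23 N (contact force between any of the fingers, the arm and shutter above 23 N).
It fails at once if the robot presses on the organiser with more than 25 N (contact force between any of the fingers, the arm and organiser above 25 N).
It fails at once if the memory stick is moved more than 30 mm (distance of usb from where it was at the start of the episode above 0.03 m).
It fails at once if the sharpener is moved more than 30 mm (distance of sharp from where it was at the start of the episode above 0.03 m).
It also fails if it takes over 59 s, if anything falls off the work surface, if the arm or the gripper's body presses on something with over 40 N, if the wrist force passes 120 N, or if a joint passes its speed limit or range.

## Working session

There is one attempt and no reset: what is moved stays moved. The work goes in short steps, Python scripts to look and compute and a shell command to move; the robot and the scene stay as the last step left them, time stands still between calls to the robot, and variables do not carry over. Pictures are saved under pics/ and viewed, at most 10 in all, crops included, and the job is handed in when it is done.

```bash
ls; mkdir -p pics
cat > h.py <<'E'
import numpy as np,cv2
from station import robot
from scipy.spatial.transform import Rotation as R
def snap(n,f):
    c=robot.read_camera(n); cv2.imwrite('pics/'+f,c['pixels'][:,:,::-1]); np.savez('pics/'+f+'.npz',**{k:np.array(v) for k,v in c.items()}); return c
def load(f): return {k:v for k,v in np.load('pics/'+f+'.npz').items()}
def foc(c): return 240/np.tan(np.radians(float(c['vfov']))/2)
def ray(c,u,v,z):
    W=np.array(c['world_to_cam']); f=foc(c); d=W[:3,:3].T@np.array([(u-c['cx'])/f,(v-c['cy'])/f,1]); o=-W[:3,:3].T@W[:3,3]
    return o+d*(z-o[2])/d[2]
def proj(c,p):
    W=np.array(c['world_to_cam']); q=W[:3,:3]@np.array(p)+W[:3,3]; return q[:2]/q[2]*foc(c)+[c['cx'],c['cy']]
E
python3 - <<'E'
from h import *
snap('top','t0.png');snap('scene','s0.png')
o=robot.observe();print(o)
E
```

```text
pics
station.py
steer.py
{'time_s': 0.1, 'joint_pos': array([ 1.24099895,  0.46826981, -0.01160862,  1.60353407,  0.00600729,
        1.07139409, -0.05630775]), 'qvel': array([ 7.00237833e-04, -1.05265220e-03,  1.01544326e-03, -1.36426766e-03,
        5.53942355e-05,  8.93488783e-04,  1.13689279e-04]), 'joint_torque': array([ 9.11112984e-04, -5.21648061e+01, -1.27510523e-02, -2.44369304e+01,
       -5.68788650e-02,  1.40619409e-02,  8.35715650e-05]), 'tool_pos': array([ 0.18366112, -0.62296533,  0.21374708]), 'tool_rot': array([-3.14002615e+00,  1.18056779e-04,  2.86733953e-01]), 'ft_force': array([-0.3296762 , -0.68433077, -0.82746333]), 'moment': array([ 0.03667895, -0.01064667, -0.03698348]), 'finger_force': 0.0, 'width': 0.09159543812631527}
```

View pics/t0.png

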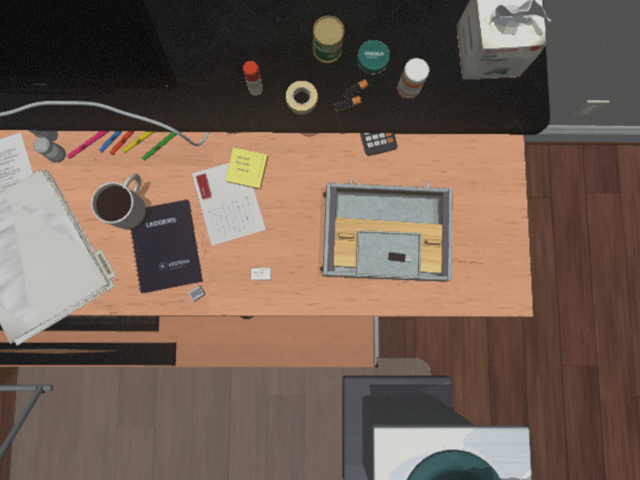

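View pics/s0.png

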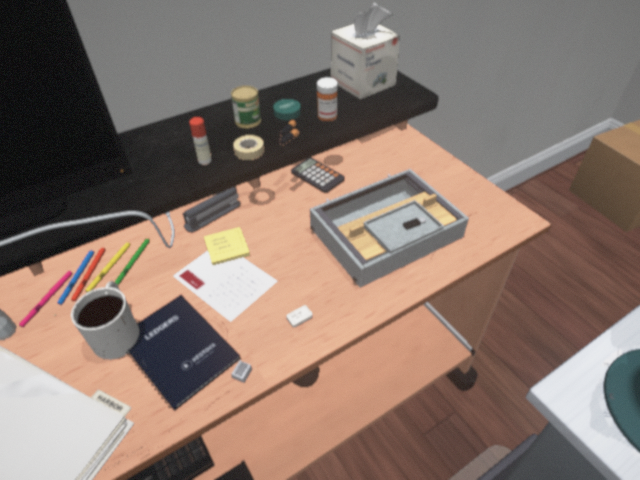

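The top picture shows the organiser at about (325–452, 184–280), the eraser at (261,274), the sharpener at (196,294), and the tabs at (346,237) and (432,241). I'll take an enlarged crop for the corners.

Run:
```python
from h import *
c=load('t0.png'); im=c['pixels'][170:310,240:465]
cv2.imwrite('pics/t0c.png',cv2.resize(im,(788,490),interpolation=cv2.INTER_CUBIC)[:,:,::-1])
print(c['world_to_cam'],foc(c),c['cx'],c['cy'])
for u,v,z in [(261,274,.012),(327,185,.056),(451,187,.056),(451,279,.056),(324,277,.056),(196,294,.015)]: print(u,v,ray(c,u,v,z))
```

```text
[[ 0.00195838 -0.99987552  0.01565569  0.27558498]
 [-0.9908464  -0.00405343 -0.13493328  0.53456876]
 [ 0.13497994 -0.01524813 -0.990731    1.04719458]
 [ 0.          0.          0.          1.        ]] 521.9673980167156 316.76521815563495 237.86270571399393
261 274 [0.46000523 0.39332411 0.012     ]
327 185 [0.64063404 0.25668382 0.056     ]
451 187 [6.37875157e-01 5.30737231e-04 5.60000000e-02]
451 279 [0.44816898 0.00676971 0.056     ]
324 277 [0.4514519  0.26284371 0.056     ]
196 294 [0.41800464 0.52674617 0.015     ]
```

View pics/t0c.png

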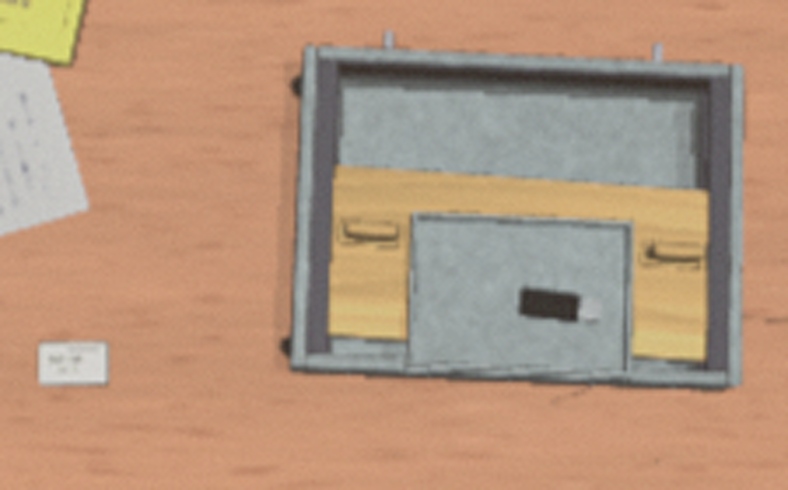

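The crop shows, in crop pixels: rim corners (305,46), (742,66), (738,384) and (290,370); eraser corners from (38,342) to (108,384); and the shutter's far edge from (335,166) to (708,190). Now I'll fit poses.

Run:
```python
from h import *
from scipy.optimize import least_squares
c=load('t0.png')
def P(u,v,z): return ray(c,240+u/3.5-.36,170+v/3.5-.36,z)
def fit(px,z,m):
    w=np.array([P(*p,z)[:2] for p in px]); m=np.array(m)
    f=lambda q:((m@np.array([[np.cos(q[2]),-np.sin(q[2])],[np.sin(q[2]),np.cos(q[2])]]).T+q[:2])-w).ravel()
    r=least_squares(f,[*w.mean(0),0]); return r.x,np.round(r.fun*1000,1)
o,res=fit([(305,46),(742,66),(738,384),(290,370)],.056,[(.095,.13),(.095,-.13),(-.095,-.13),(-.095,.13)]);print('org',o,res)
print('era',fit([(38,342),(108,342),(108,384),(38,384)],.012,[(.013,.021),(.013,-.021),(-.013,-.021),(-.013,.021)]))
def inorg(p):
    d=p[:2]-o[:2];C,S=np.cos(o[2]),np.sin(o[2]);return np.array([C*d[0]+S*d[1],-S*d[0]+C*d[1]])
for n,u,v,z in [('farL',335,166,.05),('farR',708,190,.05),('nearL',329,336,.05),('nearR',707,360,.05),('tabLtopback',370,243,.076),('tabRtopback',675,262,.076),('tabLf',370,222,.076),('tabRf',675,242,.076)]: print(n,inorg(P(u,v,z)),P(u,v,z))
```

```text
org [ 0.54555643  0.13252808 -0.03846153] [ 0.2  1.7  0.8 -0.3 -1.8 -1.5  0.9  0.2]
era (array([0.46137155, 0.39439022, 0.00666663]), array([ 0.4, -0. ,  0.5, -0.2, -0.4, -0. , -0.5,  0.3]))
farL [0.02511763 0.10787755] [0.57480359 0.23936002 0.05      ]
farR [ 0.02028761 -0.11168622] [0.56153447 0.02014435 0.05      ]
nearL [-0.07487901  0.10779451] [0.47487772 0.24312212 0.05      ]
nearR [-0.07967005 -0.11189871] [0.46164257 0.02377559 0.05      ]
tabLtopback [-0.02310961  0.0875445 ] [0.52583018 0.22089645 0.076     ]
tabRtopback [-0.02663239 -0.08659001] [0.51561417 0.04702617 0.076     ]
tabLf [-0.01104113  0.08794317] [0.53790506 0.22083076 0.076     ]
tabRf [-0.01513065 -0.08647038] [0.52711201 0.04670345 0.076     ]
```

```bash
cat > d.py <<'E'
import sys
from h import *
o=robot.observe(); x,y,z,yaw=map(float,sys.argv[1:5])
r=R.from_euler('xyz',o['tool_rot'])
t=R.from_euler('xyz',[np.pi,0,yaw])
print('d',np.round(r.inv().apply(np.array([x,y,z])-o['tool_pos']),4),'rv',np.round((r.inv()*t).as_rotvec(),3))
E
python3 d.py 0.48 -0.2 0.2 0.007
python3 steer.py '[[[0, 0, 0.04, 0.05, -0.037, 0, 0.09], [0, 0, 0.08, 0.1, -0.075, 0, 0.09], [0, 0, 0.12, 0.15, -0.112, 0, 0.09], [0, 0, 0.16, 0.2, -0.15, 0, 0.09], [0, 0, 0.2, 0.25, -0.19, 0, 0.09], [0, 0, 0.24, 0.3, -0.23, 0.01, 0.09], [0, 0, 0.28, 0.35, -0.275, 0.014, 0.09], [0, 0, 0.28, 0.4, -0.32, 0.014, 0.09]]]'; python3 d.py 0.461 0.394 0.1 0.007
```

```text
time_s: 1.1
tool_pos: [0.4702, -0.2132, 0.2002]
tool_rot: [-3.141, 0.001, 0.006]
ft_force: [-0.5, 0.0, 0.3]
width: 0.0897
finger_force: 0.0
d [-0.0054 -0.6072  0.1003] rv [-0.     0.001 -0.001]
```

```bash
python3 steer.py '[[[0, 0, 0, 0, -0.06, 0, 0.075], [0, 0, 0, 0, -0.12, 0, 0.075], [0, 0, 0, -0.005, -0.18, 0, 0.075], [0, 0, 0, -0.01, -0.24, 0, 0.075], [0, 0, 0, -0.015, -0.3, 0, 0.075], [0, 0, 0, -0.019, -0.36, 0, 0.075], [0, 0, 0, -0.019, -0.42, 0, 0.075], [0, 0, 0, -0.019, -0.48, 0, 0.075]]]' && python3 steer.py '[[[0, 0, 0, 0, -0.057, 0.02, 0.075], [0, 0, 0, 0, -0.114, 0.06, 0.075], [0, 0, 0, 0, -0.114, 0.1, 0.075], [0, 0, 0, 0, -0.114, 0.1, 0.075]]]';  python3 d.py 0.4613 0.3943 0.003 0.007; python3 -c "
from h import *
snap('wrist','w1.png')"
```

```text
time_s: 2.1
tool_pos: [0.4473, 0.2663, 0.2006]
tool_rot: [3.141, -0.0, 0.006]
ft_force: [1.3, -0.2, -0.5]
width: 0.0754
finger_force: 0.0
time_s: 2.6
tool_pos: [0.4442, 0.3774, 0.0971]
tool_rot: [3.137, 0.007, 0.008]
ft_force: [-0.3, -0.6, 1.0]
width: 0.075
finger_force: 0.0
d [ 0.0178 -0.0173  0.0939] rv [0.005 0.007 0.001]
```

View pics/w1.png

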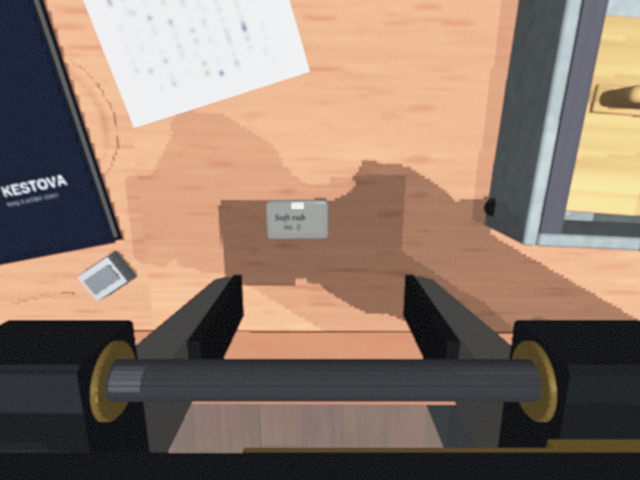

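The wrist view shows the eraser at (266–328, 199–239), level and between the fingers' lines. I'll check its position with the calibration.

```bash
python3 -c "
from h import *
c=load('w1.png')
for p in [(266,199),(328,199),(328,239),(266,239),(297,219)]: print(ray(c,*p,.012))
o=robot.observe();print(o['tool_pos'],o['qvel'])"
```

```text
[0.47699663 0.41517881 0.012     ]
[0.47728832 0.37444916 0.012     ]
[0.45020675 0.37415188 0.012     ]
[0.44992794 0.4159496  0.012     ]
[0.46378009 0.39493855 0.012     ]
[0.44589856 0.37787201 0.09953074] [ 0.02188322 -0.05445733 -0.00760851 -0.02918126 -0.00278149 -0.00102674
  0.00256175]
```

```bash
python3 steer.py '[[[0, 0, 0, 0.017, -0.017, 0.03, 0.07], [0, 0, 0, 0.017, -0.017, 0.06, 0.07], [0, 0, 0, 0.017, -0.017, 0.085, 0.07], [0, 0, 0, 0.017, -0.017, 0.085, 0.07]]]'; python3 d.py 0.4630 0.3945 0.004 0.007
```

```text
time_s: 3.15
tool_pos: [0.4644, 0.3946, 0.0162]
tool_rot: [3.141, 0.0, 0.005]
ft_force: [-0.6, -0.1, 0.3]
width: 0.0697
finger_force: 0.0
d [-0.0014  0.0001  0.0122] rv [ 0.001  0.    -0.002]
```

Next I'll close on it and lift.

```bash
python3 steer.py '[[[0, 0, 0, -0.001, 0, 0.006, 0.07], [0, 0, 0, -0.001, 0, 0.012, 0.06], [0, 0, 0, -0.001, 0, 0.012, 0.035], [0, 0, 0, -0.001, 0, 0.012, 0.035], [0, 0, 0, -0.001, 0, 0.012, 0.035], [0, 0, 0, -0.001, 0, 0.012, 0.035]]]' && python3 steer.py '[[[0, 0, 0, 0, 0, -0.04, 0.03], [0, 0, 0, 0, 0, -0.09, 0.03], [0, 0, 0, 0, 0, -0.14, 0.03], [0, 0, 0, 0, 0, -0.14, 0.03]]]'
python3 - <<'E'
import numpy as np
a=-0.0385;ox,oy=0.54556,0.13253
f=lambda x,y:(ox+np.cos(a)*x-np.sin(a)*y, oy+np.sin(a)*x+np.cos(a)*y)
for n,p in dict(bay=(.047,0),L=(-.05,.09),R=(-.05,-.09)).items(): print(n,f(*p))
E
python3 d.py 0.5925 0.1307 0.13 -0.0385
```

```text
time_s: 3.9
tool_pos: [0.4628, 0.396, 0.004]
tool_rot: [-3.141, -0.0, 0.007]
ft_force: [0.4, -0.3, 2.0]
width: 0.0414
finger_force: 30.0
time_s: 4.4
tool_pos: [0.4646, 0.398, 0.148]
tool_rot: [-3.136, -0.006, 0.007]
ft_force: [-0.6, 0.1, -0.9]
width: 0.0414
finger_force: 30.0
bay (np.float64(0.5925251714273733), np.float64(0.1307209469887671))
L (np.float64(0.49906119573707036), np.float64(0.22438783146862193))
R (np.float64(0.4921329076089443), np.float64(0.04452121749144808))
d [0.126  0.2683 0.0174] rv [-0.005 -0.006  0.045]
```

```bash
python3 steer.py '[[[0, 0, 0, 0.025, 0.05, 0, 0.03], [0, 0, 0.02, 0.05, 0.1, 0, 0.03], [0, 0, 0.045, 0.075, 0.155, 0, 0.03], [0, 0, 0.045, 0.1, 0.21, 0, 0.03], [0, 0, 0.045, 0.128, 0.268, 0, 0.03], [0, 0, 0.045, 0.128, 0.268, 0, 0.03], [0, 0, 0.045, 0.128, 0.268, 0, 0.03]]]';python3 d.py 0.5925 0.1307 0.013 -0.0385; python3 -c "
from h import *
snap('wrist','w2.png')"
```

```text
time_s: 5.28
tool_pos: [0.5917, 0.1289, 0.1425]
tool_rot: [-3.141, 0.002, -0.039]
ft_force: [-0.7, 1.1, 0.1]
width: 0.0418
finger_force: 30.0
d [ 0.001  -0.0018  0.1295] rv [-0.     0.002 -0.   ]
```

View pics/w2.png

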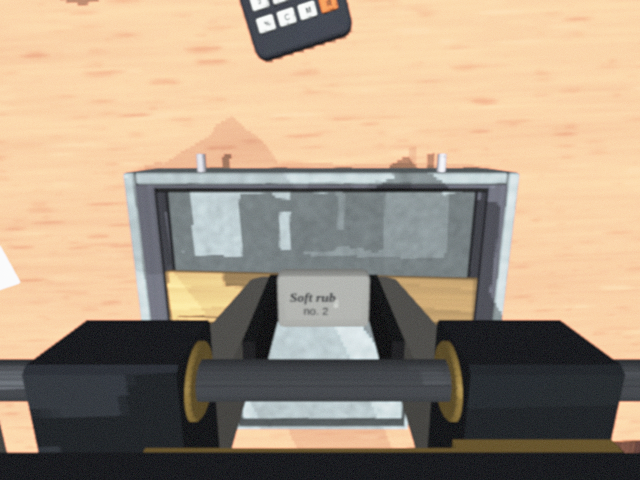

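The eraser is held over the organiser. The shutter's far edge runs (167,271)–(474,277), and the far wall's inner edge or strip is at v≈190.

```bash
python3 -c "
from h import *
c=load('w2.png');a=-.0385;oo=np.array([.54556,.13253])
Rm=np.array([[np.cos(a),np.sin(a)],[-np.sin(a),np.cos(a)]])
for p,z in [((167,271),.05),((474,277),.05),((160,190),.053),((485,190),.053),((127,172),.056),((517,172),.056)]: print(p,Rm@(ray(c,*p,z)[:2]-oo))
"
```

```text
(167, 271) [0.02746905 0.10932194]
(474, 277) [ 0.022867   -0.10871955]
(160, 190) [0.08508476 0.10714503]
(485, 190) [ 0.08494441 -0.10908808]
(127, 172) [0.09711371 0.12616047]
(517, 172) [ 0.09694324 -0.12747115]
```

```bash
python3 steer.py '[[[0, 0, 0, 0.002, -0.002, 0.04, 0.03], [0, 0, 0, 0.002, -0.002, 0.08, 0.03], [0, 0, 0, 0.002, -0.002, 0.1, 0.03], [0, 0, 0, 0.002, -0.002, 0.12, 0.03], [0, 0, 0, 0.002, -0.002, 0.131, 0.03], [0, 0, 0, 0.002, -0.002, 0.131, 0.03], [0, 0, 0, 0.002, -0.002, 0.131, 0.06], [0, 0, 0, 0.002, -0.002, 0.131, 0.06]]]'
```

```text
time_s: 6.32
tool_pos: [0.5953, 0.1307, 0.0136]
tool_rot: [-3.141, -0.002, -0.038]
ft_force: [-0.2, -0.3, 0.4]
width: 0.0589
finger_force: 0.0
```

```bash
python3 steer.py '[[[0, 0, 0, 0, 0, -0.03, 0.058], [0, 0, 0, 0, 0, -0.08, 0.058], [0, 0, 0, 0, 0, -0.12, 0.02], [0, 0, 0, -0.05, -0.04, -0.12, 0], [0, 0, 0, -0.1, -0.09, -0.12, 0], [0, 0, 0, -0.1, -0.09, -0.12, 0]]]';python3 d.py 0.499 0.2244 0.06 -0.0385; python3 -c "
from h import *
snap('top','t1.png')
c=load('t1.png');cv2.imwrite('pics/t1c.png',cv2.resize(c['pixels'][170:310,300:480],(720,560))[:,:,::-1])"
```

```text
time_s: 7.08
tool_pos: [0.4951, 0.2283, 0.1339]
tool_rot: [-3.14, -0.0, -0.031]
ft_force: [1.2, -0.4, 0.6]
width: 0.0201
finger_force: 0.0
d [0.004  0.0039 0.0739] rv [-0.002 -0.     0.007]
```

View pics/t1c.png

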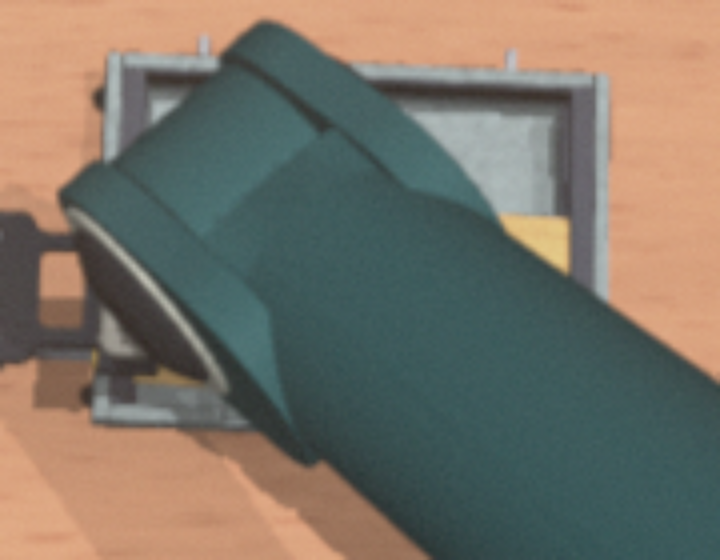

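The arm hides the bay in this picture, but the fingers had opened clear of the eraser and the wrist camera can check it later. Now I'll lower behind the left tab with the fingers closed.

```bash
python3 steer.py '[[[0, 0, 0, 0.002, 0.002, 0.02, 0], [0, 0, 0, 0.002, 0.002, 0.05, 0], [0, 0, 0, 0.002, 0.002, 0.07, 0], [0, 0, 0, 0.002, 0.002, 0.07, 0]]]';python3 d.py 0.499 0.2244 0.06 -0.0385
```

```text
time_s: 7.62
tool_pos: [0.5002, 0.2205, 0.0614]
tool_rot: [3.14, 0.002, -0.04]
ft_force: [-1.1, 0.4, -0.1]
width: 0.0006
finger_force: 0.0
d [-0.0014 -0.0038  0.0014] rv [ 0.002  0.002 -0.002]
```

```bash
cat > f.py <<'E'
from h import *
a=-.0385;oo=np.array([.54556,.13253]);M=np.array([[np.cos(a),np.sin(a)],[-np.sin(a),np.cos(a)]])
o=robot.observe();print('org TCP',np.round(M@(o['tool_pos'][:2]-oo),4),'Fx',np.round(M@o['ft_force'][:2],2))
E
python3 steer.py '[[[0, 0, 0, 0.005, -0.003, 0.001, 0], [0, 0, 0, 0.009, -0.003, 0.001, 0], [0, 0, 0, 0.012, -0.003, 0.001, 0], [0, 0, 0, 0.014, -0.003, 0.001, 0], [0, 0, 0, 0.016, -0.003, 0.001, 0], [0, 0, 0, 0.017, -0.003, 0.001, 0]]]';python3 f.py
```

```text
time_s: 8.38
tool_pos: [0.5172, 0.2247, 0.0617]
tool_rot: [3.142, 0.0, -0.038]
ft_force: [0.2, 0.4, 0.1]
width: 0.0004
finger_force: 0.0
org TCP [-0.0319  0.091 ] Fx [0.23 0.42]
```

```bash
python3 steer.py '[[[0, 0, 0, 0.0015, 0, 0.0, 0], [0, 0, 0, 0.003, 0, 0, 0], [0, 0, 0, 0.0045, 0, 0, 0], [0, 0, 0, 0.006, 0, 0, 0]]]';python3 f.py
```

```text
time_s: 8.88
tool_pos: [0.5224, 0.2245, 0.0615]
tool_rot: [3.141, 0.002, -0.038]
ft_force: [-2.6, 0.6, 2.2]
width: 0.0004
finger_force: 1.2
org TCP [-0.0267  0.091 ] Fx [-2.67  0.48]
```

```bash
python3 steer.py '[[[0, 0, 0, 0.0015, 0, 0.0, 0], [0, 0, 0, 0.003, 0, 0, 0], [0, 0, 0, 0.004, 0, 0, 0]]]';python3 f.py
```

```text
time_s: 9.25
tool_pos: [0.5272, 0.2243, 0.0616]
tool_rot: [3.142, 0.0, -0.038]
ft_force: [-1.3, 0.1, 0.7]
width: 0.0003
finger_force: 0.9
org TCP [-0.0219  0.0909] Fx [-1.32  0.09]
```

```bash
python3 steer.py '[[[0, 0, 0, -0.02, 0, 0, 0], [0, 0, 0, -0.025, 0.02, -0.025, 0], [0, 0, 0, -0.025, 0.08, -0.025, 0], [0, 0, 0, -0.025, 0.14, -0.025, 0], [0, 0, 0, -0.025, 0.181, -0.025, 0], [0, 0, 0, -0.025, 0.181, -0.012, 0], [0, 0, 0, -0.025, 0.181, 0.001, 0], [0, 0, 0, -0.02, 0.181, 0.001, 0]]]';python3 f.py
```

```text
time_s: 10.25
tool_pos: [0.4993, 0.0458, 0.0594]
tool_rot: [-3.141, 0.002, -0.035]
ft_force: [0.9, 0.6, 0.7]
width: 0.0004
finger_force: 0.0
org TCP [-0.0429 -0.0884] Fx [0.85 0.68]
```

```bash
python3 steer.py '[[[0, 0, 0, 0.004, 0.002, 0, 0], [0, 0, 0, 0.006, 0.002, 0, 0], [0, 0, 0, 0.008, 0.002, 0, 0], [0, 0, 0, 0.0095, 0.002, 0, 0], [0, 0, 0, 0.011, 0.002, 0, 0]]]';python3 f.py; python3 steer.py '[[[0, 0, 0, 0.0015, 0, 0, 0], [0, 0, 0, 0.003, 0, 0, 0], [0, 0, 0, 0.004, 0, 0, 0]]]';python3 f.py
```

```text
time_s: 10.88
tool_pos: [0.5108, 0.0418, 0.0607]
tool_rot: [3.141, 0.001, -0.038]
ft_force: [-2.0, 0.8, 1.5]
width: 0.0003
finger_force: 1.1
org TCP [-0.0312 -0.092 ] Fx [-2.06  0.71]
time_s: 11.25
tool_pos: [0.515, 0.0415, 0.0606]
tool_rot: [3.141, 0.0, -0.038]
ft_force: [-1.2, 0.1, 1.7]
width: 0.0007
finger_force: 0.9
org TCP [-0.027  -0.0921] Fx [-1.17  0.03]
```

```bash
python3 steer.py '[[[0, 0, 0, 0.0015, 0, 0, 0], [0, 0, 0, 0.003, 0, 0, 0], [0, 0, 0, 0.0045, 0, 0, 0], [0, 0, 0, 0.006, 0, 0, 0]]]';python3 f.py; python3 steer.py '[[[0, 0, 0, 0.0015, 0, 0, 0], [0, 0, 0, 0.003, 0, 0, 0], [0, 0, 0, 0.0045, 0, 0, 0], [0, 0, 0, 0.006, 0, 0, 0]]]';python3 f.py; python3 -c "
from h import *
snap('wrist','w3.png')"
```

```text
time_s: 11.75
tool_pos: [0.5213, 0.0414, 0.0606]
tool_rot: [3.142, -0.0, -0.038]
ft_force: [-1.8, 0.1, -1.2]
width: 0.0002
finger_force: 0.6
org TCP [-0.0208 -0.092 ] Fx [-1.82  0.04]
time_s: 12.25
tool_pos: [0.5272, 0.0412, 0.0606]
tool_rot: [3.142, 0.0, -0.038]
ft_force: [-1.4, 0.6, -0.6]
width: 0.0006
finger_force: 0.5
org TCP [-0.0148 -0.092 ] Fx [-1.43  0.56]
```

View pics/w3.png

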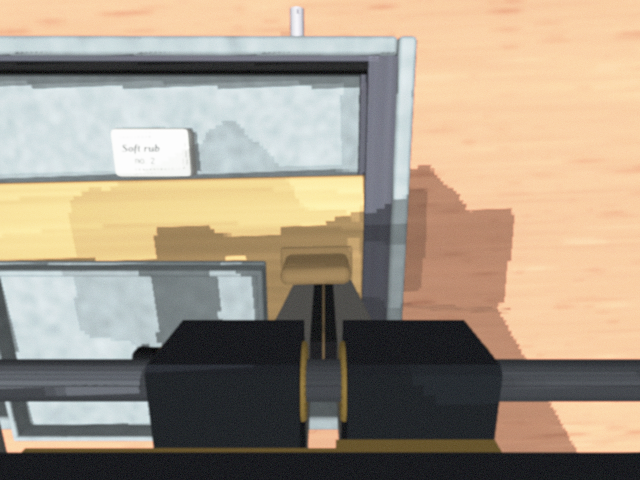

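The eraser lies flat in the bay at (151,152). The shutter's far edge runs (0,183)–(363,176), so the right end leads a little. Now the left tab.

```bash
python3 steer.py '[[[0, 0, 0, -0.018, 0, 0, 0], [0, 0, 0, -0.02, -0.02, -0.025, 0], [0, 0, 0, -0.02, -0.08, -0.025, 0], [0, 0, 0, -0.02, -0.14, -0.025, 0], [0, 0, 0, -0.02, -0.182, -0.025, 0], [0, 0, 0, -0.02, -0.182, -0.012, 0], [0, 0, 0, -0.02, -0.182, 0, 0], [0, 0, 0, -0.016, -0.182, 0, 0]]]';python3 f.py;python3 steer.py '[[[0, 0, 0, 0.002, 0, 0, 0], [0, 0, 0, 0.004, 0, 0, 0], [0, 0, 0, 0.006, 0, 0, 0], [0, 0, 0, 0.0075, 0, 0, 0], [0, 0, 0, 0.009, 0, 0, 0], [0, 0, 0, 0.0105, 0, 0, 0]]]';python3 f.py
```

```text
time_s: 13.3
tool_pos: [0.5175, 0.2215, 0.0592]
tool_rot: [3.14, 0.002, -0.04]
ft_force: [-0.4, -0.1, 0.5]
width: 0.0003
finger_force: 0.0
org TCP [-0.0315  0.0878] Fx [-0.36 -0.12]
time_s: 14.05
tool_pos: [0.5286, 0.2233, 0.0607]
tool_rot: [3.142, -0.0, -0.038]
ft_force: [0.4, 0.4, 0.3]
width: 0.0005
finger_force: 0.0
org TCP [-0.0204  0.09  ] Fx [0.42 0.44]
```

```bash
python3 steer.py '[[[0, 0, 0, 0.0015, 0, 0, 0], [0, 0, 0, 0.003, 0, 0, 0], [0, 0, 0, 0.0045, 0, 0, 0], [0, 0, 0, 0.006, 0, 0, 0]]]';python3 f.py;python3 steer.py '[[[0, 0, 0, 0.0015, 0, 0, 0], [0, 0, 0, 0.003, 0, 0, 0], [0, 0, 0, 0.0045, 0, 0, 0], [0, 0, 0, 0.006, 0, 0, 0]]]';python3 f.py
```

```text
time_s: 14.55
tool_pos: [0.5344, 0.2231, 0.0606]
tool_rot: [3.141, 0.0, -0.038]
ft_force: [-2.7, -0.3, 1.4]
width: 0.0005
finger_force: 0.8
org TCP [-0.0146  0.09  ] Fx [-2.67 -0.42]
time_s: 15.05
tool_pos: [0.5407, 0.2227, 0.0606]
tool_rot: [3.141, 0.0, -0.038]
ft_force: [-1.9, 0.6, -0.0]
width: 0.0004
finger_force: 0.6
org TCP [-0.0083  0.0899] Fx [-1.87  0.51]
```

```bash
python3 steer.py '[[[0, 0, 0, -0.018, 0, 0, 0], [0, 0, 0, -0.02, 0.02, -0.025, 0], [0, 0, 0, -0.02, 0.08, -0.025, 0], [0, 0, 0, -0.02, 0.14, -0.025, 0], [0, 0, 0, -0.02, 0.182, -0.025, 0], [0, 0, 0, -0.02, 0.182, -0.012, 0], [0, 0, 0, -0.02, 0.182, 0, 0], [0, 0, 0, -0.014, 0.182, 0, 0]]]';python3 f.py;python3 steer.py '[[[0, 0, 0, 0.002, 0, 0, 0], [0, 0, 0, 0.004, 0, 0, 0], [0, 0, 0, 0.006, 0, 0, 0], [0, 0, 0, 0.0075, 0, 0, 0], [0, 0, 0, 0.009, 0, 0, 0], [0, 0, 0, 0.0105, 0, 0, 0]]]';python3 f.py;python3 steer.py '[[[0, 0, 0, 0.0015, 0, 0, 0], [0, 0, 0, 0.003, 0, 0, 0], [0, 0, 0, 0.0045, 0, 0, 0], [0, 0, 0, 0.006, 0, 0, 0]]]';python3 f.py
```

```text
time_s: 16.05
tool_pos: [0.5188, 0.0432, 0.0595]
tool_rot: [-3.141, 0.002, -0.035]
ft_force: [0.2, 0.4, 1.0]
width: 0.0004
finger_force: 0.0
org TCP [-0.0233 -0.0903] Fx [0.18 0.42]
time_s: 16.8
tool_pos: [0.5296, 0.041, 0.0606]
tool_rot: [3.141, 0.001, -0.038]
ft_force: [-2.4, -0.1, 1.2]
width: 0.0002
finger_force: 1.1
org TCP [-0.0124 -0.0921] Fx [-2.42 -0.17]
time_s: 17.3
tool_pos: [0.5362, 0.0408, 0.0605]
tool_rot: [3.142, 0.0, -0.038]
ft_force: [-2.0, 0.6, 0.5]
width: 0.0003
finger_force: 0.6
org TCP [-0.0058 -0.0921] Fx [-2.01  0.48]
```

```bash
python3 steer.py '[[[0, 0, 0, 0.0015, 0, 0, 0], [0, 0, 0, 0.003, 0, 0, 0], [0, 0, 0, 0.0045, 0, 0, 0], [0, 0, 0, 0.006, 0, 0, 0]]]';python3 f.py;python3 steer.py '[[[0, 0, 0, -0.018, 0, 0, 0], [0, 0, 0, -0.02, -0.02, -0.025, 0], [0, 0, 0, -0.02, -0.08, -0.025, 0], [0, 0, 0, -0.02, -0.14, -0.025, 0], [0, 0, 0, -0.02, -0.182, -0.025, 0], [0, 0, 0, -0.02, -0.182, -0.012, 0], [0, 0, 0, -0.02, -0.182, 0, 0], [0, 0, 0, -0.014, -0.182, 0, 0]]]';python3 f.py;python3 steer.py '[[[0, 0, 0, 0.002, 0, 0, 0], [0, 0, 0, 0.004, 0, 0, 0], [0, 0, 0, 0.006, 0, 0, 0], [0, 0, 0, 0.0075, 0, 0, 0], [0, 0, 0, 0.009, 0, 0, 0], [0, 0, 0, 0.0105, 0, 0, 0]]]';python3 f.py
```

```text
time_s: 17.8
tool_pos: [0.5422, 0.0406, 0.0606]
tool_rot: [3.142, 0.0, -0.038]
ft_force: [-1.6, -0.5, 0.0]
width: 0.0004
finger_force: 0.5
org TCP [ 0.0002 -0.092 ] Fx [-1.57 -0.6 ]
time_s: 18.8
tool_pos: [0.5345, 0.2208, 0.0592]
tool_rot: [3.139, 0.002, -0.04]
ft_force: [-0.4, 0.9, 0.2]
width: 0.0003
finger_force: 0.0
org TCP [-0.0145  0.0878] Fx [-0.43  0.84]
time_s: 19.55
tool_pos: [0.5449, 0.2227, 0.0606]
tool_rot: [3.141, 0.001, -0.038]
ft_force: [-3.1, -0.3, 2.0]
width: 0.0003
finger_force: 1.1
org TCP [-0.0041  0.0901] Fx [-3.13 -0.44]
```

```bash
python3 steer.py '[[[0, 0, 0, 0.0015, 0, 0, 0], [0, 0, 0, 0.003, 0, 0, 0], [0, 0, 0, 0.0045, 0, 0, 0], [0, 0, 0, 0.006, 0, 0, 0]]]';python3 f.py;python3 steer.py '[[[0, 0, 0, 0.001, 0, 0, 0], [0, 0, 0, 0.002, 0, 0, 0], [0, 0, 0, 0.003, 0, 0, 0], [0, 0, 0, 0.004, 0, 0, 0]]]';python3 f.py
```

```text
time_s: 20.05
tool_pos: [0.5516, 0.2224, 0.0606]
tool_rot: [3.142, 0.0, -0.038]
ft_force: [-2.2, 0.1, 0.5]
width: 0.0004
finger_force: 0.9
org TCP [0.0026 0.09  ] Fx [-2.25  0.02]
time_s: 20.55
tool_pos: [0.5556, 0.2222, 0.0606]
tool_rot: [3.141, 0.0, -0.038]
ft_force: [-1.0, -0.2, 0.4]
width: 0.0004
finger_force: 0.7
org TCP [0.0066 0.0899] Fx [-0.98 -0.22]
```

Next the right tab.

```bash
python3 steer.py '[[[0, 0, 0, -0.018, 0, 0, 0], [0, 0, 0, -0.02, 0.02, -0.025, 0], [0, 0, 0, -0.02, 0.08, -0.025, 0], [0, 0, 0, -0.02, 0.14, -0.025, 0], [0, 0, 0, -0.02, 0.182, -0.025, 0], [0, 0, 0, -0.02, 0.182, -0.012, 0], [0, 0, 0, -0.02, 0.182, 0, 0], [0, 0, 0, -0.014, 0.182, 0, 0]]]';python3 steer.py '[[[0, 0, 0, 0.002, 0, 0, 0], [0, 0, 0, 0.004, 0, 0, 0], [0, 0, 0, 0.006, 0, 0, 0], [0, 0, 0, 0.0075, 0, 0, 0], [0, 0, 0, 0.009, 0, 0, 0], [0, 0, 0, 0.0105, 0, 0, 0]]]';python3 f.py;python3 steer.py '[[[0, 0, 0, 0.001, 0, 0, 0], [0, 0, 0, 0.002, 0, 0, 0], [0, 0, 0, 0.003, 0, 0, 0], [0, 0, 0, 0.004, 0, 0, 0]]]';python3 f.py
```

```text
time_s: 21.55
tool_pos: [0.5337, 0.0427, 0.0595]
tool_rot: [-3.141, 0.002, -0.035]
ft_force: [0.4, 0.9, 0.6]
width: 0.0003
finger_force: 0.0
time_s: 22.3
tool_pos: [0.5448, 0.0404, 0.0607]
tool_rot: [3.141, 0.001, -0.038]
ft_force: [-1.6, -0.8, 1.6]
width: 0.0003
finger_force: 1.1
org TCP [ 0.0028 -0.0921] Fx [-1.56 -0.88]
time_s: 22.8
tool_pos: [0.5492, 0.0403, 0.0606]
tool_rot: [-3.142, -0.0, -0.038]
ft_force: [-1.8, 0.1, 0.4]
width: 0.0
finger_force: 0.6
org TCP [ 0.0072 -0.092 ] Fx [-1.82  0.02]
```

```bash
python3 steer.py '[[[0, 0, 0, 0.001, 0, 0, 0], [0, 0, 0, 0.002, 0, 0, 0], [0, 0, 0, 0.003, 0, 0, 0], [0, 0, 0, 0.004, 0, 0, 0]]]';python3 f.py;python3 steer.py '[[[0, 0, 0, 0.001, 0, 0, 0], [0, 0, 0, 0.002, 0, 0, 0], [0, 0, 0, 0.003, 0, 0, 0]]]';python3 f.py; python3 -c "
from h import *
snap('wrist','w4.png')"
```

```text
time_s: 23.3
tool_pos: [0.5532, 0.0402, 0.0607]
tool_rot: [3.142, -0.0, -0.038]
ft_force: [-0.1, 1.1, 0.3]
width: 0.0005
finger_force: 0.5
org TCP [ 0.0111 -0.092 ] Fx [-0.15  1.05]
time_s: 23.68
tool_pos: [0.5561, 0.0401, 0.0607]
tool_rot: [3.142, 0.0, -0.038]
ft_force: [-0.2, 0.4, -0.9]
width: 0.0006
finger_force: 0.5
org TCP [ 0.0141 -0.092 ] Fx [-0.26  0.42]
```

View pics/w4.png

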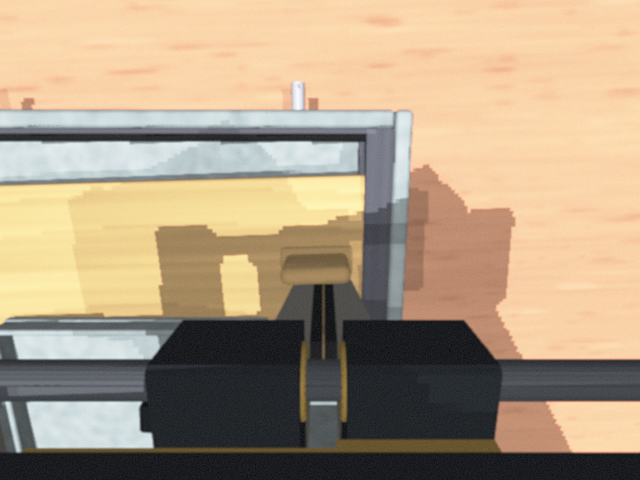

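The shutter's far edge is at (363,175) and the strip's dark edge is at about (358,142), so a gap remains.

```bash
python3 -c "
from h import *
a=-.0385;oo=np.array([.54556,.13253]);M=np.array([[np.cos(a),np.sin(a)],[-np.sin(a),np.cos(a)]])
c=load('w4.png')
for p,z in [((363,175),.05),((0,186),.05),((355,142),.053),((355,134),.053),((0,142),.053),((410,112),.056)]: print(p,M@(ray(c,*p,z)[:2]-oo))"
python3 steer.py '[[[0, 0, 0, -0.018, 0, 0, 0], [0, 0, 0, -0.02, -0.02, -0.025, 0], [0, 0, 0, -0.02, -0.08, -0.025, 0], [0, 0, 0, -0.02, -0.14, -0.025, 0], [0, 0, 0, -0.02, -0.182, -0.025, 0], [0, 0, 0, -0.02, -0.182, -0.012, 0], [0, 0, 0, -0.02, -0.182, 0, 0], [0, 0, 0, -0.012, -0.182, 0, 0]]]';python3 steer.py '[[[0, 0, 0, 0.002, 0, 0, 0], [0, 0, 0, 0.004, 0, 0, 0], [0, 0, 0, 0.006, 0, 0, 0], [0, 0, 0, 0.0075, 0, 0, 0], [0, 0, 0, 0.009, 0, 0, 0], [0, 0, 0, 0.0105, 0, 0, 0]]]';python3 f.py
```

```text
(363, 175) [ 0.06871245 -0.10988713]
(0, 186) [0.06374572 0.05783013]
(355, 142) [ 0.08336196 -0.10569006]
(355, 134) [ 0.08677431 -0.10562359]
(0, 142) [0.08341954 0.05145908]
(410, 112) [ 0.09574497 -0.12871694]
time_s: 24.72
tool_pos: [0.5505, 0.2201, 0.0592]
tool_rot: [3.139, 0.003, -0.04]
ft_force: [0.5, 0.2, 0.1]
width: 0.0006
finger_force: 0.0
time_s: 25.48
tool_pos: [0.5612, 0.2221, 0.0607]
tool_rot: [3.141, 0.001, -0.038]
ft_force: [-2.5, 0.9, 1.6]
width: 0.0008
finger_force: 1.1
org TCP [0.0122 0.0901] Fx [-2.52  0.82]
```

```bash
python3 steer.py '[[[0, 0, 0, 0.0012, 0, 0, 0], [0, 0, 0, 0.0025, 0, 0, 0], [0, 0, 0, 0.0037, 0, 0, 0], [0, 0, 0, 0.005, 0, 0, 0]]]';python3 f.py;python3 steer.py '[[[0, 0, 0, 0.001, 0, 0, 0], [0, 0, 0, 0.002, 0, 0, 0], [0, 0, 0, 0.003, 0, 0, 0], [0, 0, 0, 0.004, 0, 0, 0]]]';python3 f.py
```

```text
time_s: 25.98
tool_pos: [0.5666, 0.2218, 0.0607]
tool_rot: [-3.142, 0.0, -0.038]
ft_force: [-2.6, -0.1, 1.0]
width: 0.0003
finger_force: 1.1
org TCP [0.0176 0.0901] Fx [-2.64 -0.16]
time_s: 26.48
tool_pos: [0.5706, 0.2216, 0.0606]
tool_rot: [3.142, 0.0, -0.038]
ft_force: [-1.6, 0.6, 1.6]
width: 0.0006
finger_force: 1.1
org TCP [0.0216 0.0899] Fx [-1.65  0.56]
```

Now the right tab, which should catch up to about 0.024.

```bash
python3 steer.py '[[[0, 0, 0, -0.018, 0, 0, 0], [0, 0, 0, -0.02, 0.02, -0.025, 0], [0, 0, 0, -0.02, 0.08, -0.025, 0], [0, 0, 0, -0.02, 0.14, -0.025, 0], [0, 0, 0, -0.02, 0.182, -0.025, 0], [0, 0, 0, -0.02, 0.182, -0.012, 0], [0, 0, 0, -0.02, 0.182, 0, 0], [0, 0, 0, -0.014, 0.182, 0, 0]]]';python3 steer.py '[[[0, 0, 0, 0.002, 0, 0, 0], [0, 0, 0, 0.004, 0, 0, 0], [0, 0, 0, 0.006, 0, 0, 0], [0, 0, 0, 0.0075, 0, 0, 0], [0, 0, 0, 0.009, 0, 0, 0], [0, 0, 0, 0.0105, 0, 0, 0]]]';python3 f.py;python3 steer.py '[[[0, 0, 0, 0.001, 0, 0, 0], [0, 0, 0, 0.002, 0, 0, 0], [0, 0, 0, 0.003, 0, 0, 0], [0, 0, 0, 0.004, 0, 0, 0], [0, 0, 0, 0.005, 0, 0, 0]]]';python3 f.py
```

```text
time_s: 27.48
tool_pos: [0.5487, 0.0422, 0.0594]
tool_rot: [-3.141, 0.002, -0.035]
ft_force: [-0.3, 0.9, -0.5]
width: 0.0006
finger_force: 0.0
time_s: 28.22
tool_pos: [0.5594, 0.0399, 0.0606]
tool_rot: [3.141, 0.002, -0.038]
ft_force: [-2.3, -0.4, 1.9]
width: 0.0003
finger_force: 1.1
org TCP [ 0.0174 -0.0921] Fx [-2.24 -0.5 ]
time_s: 28.85
tool_pos: [0.5651, 0.0397, 0.0606]
tool_rot: [3.142, 0.0, -0.038]
ft_force: [-1.1, 1.2, 0.2]
width: 0.0004
finger_force: 0.7
org TCP [ 0.0231 -0.092 ] Fx [-1.19  1.14]
```

```bash
python3 steer.py '[[[0, 0, 0, 0.001, 0, 0, 0], [0, 0, 0, 0.002, 0, 0, 0], [0, 0, 0, 0.003, 0, 0, 0]]]';python3 f.py;python3 steer.py '[[[0, 0, 0, 0.0007, 0, 0, 0], [0, 0, 0, 0.0014, 0, 0, 0]]]';python3 f.py
```

```text
time_s: 29.22
tool_pos: [0.5681, 0.0396, 0.0606]
tool_rot: [3.142, 0.0, -0.038]
ft_force: [-1.4, 0.0, -1.4]
width: 0.0006
finger_force: 0.5
org TCP [ 0.0262 -0.092 ] Fx [-1.42 -0.04]
time_s: 29.48
tool_pos: [0.5695, 0.0395, 0.0606]
tool_rot: [3.142, 0.0, -0.038]
ft_force: [-0.5, -0.1, -0.5]
width: 0.0007
finger_force: 0.5
org TCP [ 0.0275 -0.092 ] Fx [-0.47 -0.16]
```

```bash
python3 steer.py '[[[0, 0, 0, 0.0006, 0, 0, 0], [0, 0, 0, 0.0012, 0, 0, 0]]]';python3 f.py;python3 steer.py '[[[0, 0, 0, 0.0006, 0, 0, 0], [0, 0, 0, 0.0012, 0, 0, 0]]]'|grep ft_;python3 f.py
```

```text
time_s: 29.72
tool_pos: [0.5707, 0.0395, 0.0607]
tool_rot: [3.142, -0.0, -0.038]
ft_force: [-1.5, -0.7, -1.4]
width: 0.0003
finger_force: 0.5
org TCP [ 0.0287 -0.092 ] Fx [-1.47 -0.73]
ft_force: [-3.4, 0.4, 2.3]
org TCP [ 0.0291 -0.092 ] Fx [-3.42  0.24]
```

```bash
python3 steer.py '[[[0, 0, 0, -0.018, 0, 0, 0], [0, 0, 0, -0.02, -0.02, -0.025, 0], [0, 0, 0, -0.02, -0.08, -0.025, 0], [0, 0, 0, -0.02, -0.14, -0.025, 0], [0, 0, 0, -0.02, -0.182, -0.025, 0], [0, 0, 0, -0.02, -0.182, -0.012, 0], [0, 0, 0, -0.02, -0.182, 0, 0], [0, 0, 0, -0.014, -0.182, 0, 0]]]';python3 steer.py '[[[0, 0, 0, 0.002, 0, 0, 0], [0, 0, 0, 0.004, 0, 0, 0], [0, 0, 0, 0.0055, 0, 0, 0], [0, 0, 0, 0.007, 0, 0, 0], [0, 0, 0, 0.0085, 0, 0, 0]]]';python3 f.py
```

```text
time_s: 30.98
tool_pos: [0.5643, 0.2196, 0.0592]
tool_rot: [3.14, 0.002, -0.04]
ft_force: [0.2, -0.5, 1.1]
width: 0.0003
finger_force: 0.0
time_s: 31.6
tool_pos: [0.5731, 0.2216, 0.0607]
tool_rot: [3.141, 0.001, -0.038]
ft_force: [-2.4, 0.6, 2.2]
width: 0.0005
finger_force: 1.1
org TCP [0.0241 0.09  ] Fx [-2.4   0.55]
```

```bash
python3 steer.py '[[[0, 0, 0, 0.001, 0, 0, 0], [0, 0, 0, 0.002, 0, 0, 0], [0, 0, 0, 0.003, 0, 0, 0]]]'|grep ft_;python3 f.py;python3 steer.py '[[[0, 0, 0, 0.0007, 0, 0, 0], [0, 0, 0, 0.0014, 0, 0, 0]]]'|grep ft_;python3 f.py
```

```text
ft_force: [-2.1, -1.4, 1.7]
org TCP [0.0272 0.0901] Fx [-2.01 -1.46]
ft_force: [-1.1, 0.3, 1.3]
org TCP [0.0287 0.09  ] Fx [-1.11  0.27]
```

```bash
python3 steer.py '[[[0, 0, 0, 0.0006, 0, 0, 0], [0, 0, 0, 0.0012, 0, 0, 0]]]'|grep ft_;python3 f.py;python3 steer.py '[[[0, 0, 0, 0.0006, 0, 0, 0], [0, 0, 0, 0.0012, 0, 0, 0]]]'|grep ft_;python3 f.py
```

```text
ft_force: [-3.4, 0.8, 2.5]
org TCP [0.0297 0.09  ] Fx [-3.43  0.66]
ft_force: [-7.7, -0.2, 5.3]
org TCP [0.0298 0.09  ] Fx [-7.69 -0.52]
```

```bash
python3 steer.py '[[[0, 0, 0, 0.0006, 0, 0, 0], [0, 0, 0, 0.0012, 0, 0, 0], [0, 0, 0, 0.0012, 0, 0, 0]]]'|grep ft_;python3 f.py
```

```text
ft_force: [-8.8, 0.0, 7.7]
org TCP [0.0298 0.09  ] Fx [-8.78 -0.33]
```

```bash
python3 steer.py '[[[0, 0, 0, 0.0007, 0, 0, 0], [0, 0, 0, 0.0007, 0, 0, 0], [0, 0, 0, 0.0007, 0, 0, 0]]]'|grep ft_;python3 f.py; python3 steer.py '[[[0, 0, 0, -0.018, 0, 0, 0], [0, 0, 0, -0.022, 0.02, -0.025, 0], [0, 0, 0, -0.022, 0.08, -0.025, 0], [0, 0, 0, -0.022, 0.14, -0.025, 0], [0, 0, 0, -0.022, 0.182, -0.025, 0], [0, 0, 0, -0.022, 0.182, -0.012, 0], [0, 0, 0, -0.022, 0.182, 0, 0], [0, 0, 0, -0.016, 0.182, 0, 0]]]' ; python3 f.py
```

```text
ft_force: [-10.1, -1.4, 8.4]
org TCP [0.0298 0.09  ] Fx [-10.05  -1.77]
time_s: 34.48
tool_pos: [0.5584, 0.0416, 0.0595]
tool_rot: [-3.141, 0.002, -0.035]
ft_force: [0.2, 0.3, 0.4]
width: -0.0
finger_force: 0.0
org TCP [ 0.0163 -0.0904] Fx [0.19 0.31]
```

```bash
python3 steer.py '[[[0, 0, 0, 0.003, 0, 0, 0], [0, 0, 0, 0.006, 0, 0, 0], [0, 0, 0, 0.008, 0, 0, 0], [0, 0, 0, 0.0095, 0, 0, 0], [0, 0, 0, 0.0105, 0, 0, 0], [0, 0, 0, 0.0115, 0, 0, 0]]]'|grep ft_;python3 f.py;python3 steer.py '[[[0, 0, 0, 0.0006, 0, 0, 0], [0, 0, 0, 0.0012, 0, 0, 0]]]'|grep ft_;python3 f.py
```

```text
ft_force: [0.9, -0.9, 0.8]
org TCP [ 0.0286 -0.0921] Fx [ 0.94 -0.89]
ft_force: [-2.0, 0.5, 0.8]
org TCP [ 0.0295 -0.092 ] Fx [-2.03  0.4 ]
```

```bash
python3 steer.py '[[[0, 0, 0, 0.0007, 0, 0, 0], [0, 0, 0, 0.0014, 0, 0, 0]]]'|grep ft_;python3 f.py;python3 steer.py '[[[0, 0, 0, 0.0006, 0, 0, 0], [0, 0, 0, 0.0012, 0, 0, 0], [0, 0, 0, 0.0012, 0, 0, 0]]]'|grep ft_;python3 f.py
```

```text
ft_force: [-6.1, 0.1, 5.0]
org TCP [ 0.0296 -0.092 ] Fx [-6.11 -0.14]
ft_force: [-7.7, -0.4, 6.5]
org TCP [ 0.0296 -0.0921] Fx [-7.69 -0.65]
```

```bash
python3 steer.py '[[[0, 0, 0, 0.0007, 0, 0, 0], [0, 0, 0, 0.0014, 0, 0, 0], [0, 0, 0, 0.0014, 0, 0, 0], [0, 0, 0, 0.0014, 0, 0, 0]]]'|grep ft_;python3 f.py; python3 steer.py '[[[0, 0, 0, -0.02, 0, 0, 0], [0, 0, 0, -0.025, 0, -0.03, 0], [0, 0, 0, -0.025, 0, -0.08, 0], [0, 0, 0, -0.06, -0.05, -0.1, 0], [0, 0, 0, -0.09, -0.1, -0.13, 0], [0, 0, 0, -0.09, -0.1, -0.13, 0], [0, 0, 0, -0.09, -0.1, -0.13, 0]]]'; python3 -c "
from h import *
snap('wrist','w5.png')"
```

```text
ft_force: [-12.1, 0.7, 9.2]
org TCP [ 0.0297 -0.092 ] Fx [-12.09   0.23]
time_s: 37.48
tool_pos: [0.4903, 0.1424, 0.1909]
tool_rot: [3.141, -0.002, -0.038]
ft_force: [0.6, -1.3, -0.0]
width: 0.0004
finger_force: 0.0
```

View pics/w5.png

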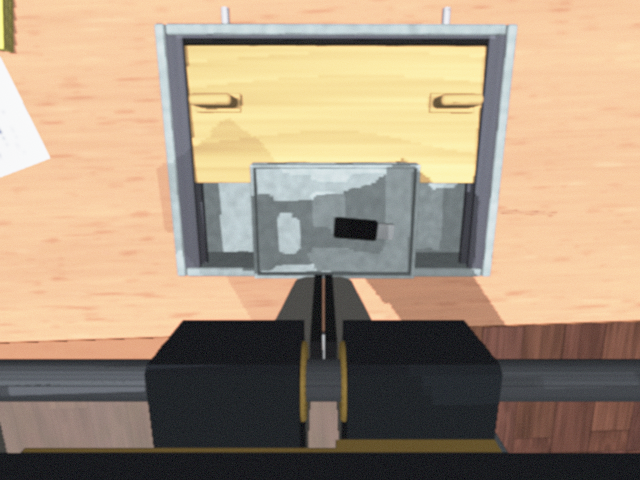

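The shutter is home and square: near edge at v≈183 and far edge at v≈45 at both ends, with the memory stick still in the tray. I'll hand in.

```bash
python3 -c "
from station import robot
print(robot.close_job())"
```

```text
the job is handed in; nothing more can be done
None
```

The eraser is in the bay and the shutter is closed on the strip, square at both ends, after a final press of about 12 N along the closing direction; I handed the job in at about 37.5 s, and no verdict came back.

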